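# Open the spark guard's gate and hold it wide

## Task

The vise on the bench stands inside a spark guard with a yellow sprung gate. First squeeze the red catch on the fixed part of the guard until its bolt stays drawn back, then squeeze the green catch on top of the gate and, past the detent, swing the gate wide open, close to a right angle. Finish while still holding the gate there in the gripper, keep it still, and leave the spray can, the battery and the socket where they stand.

Things in the scene. Friction and masses are not known exactly. Their poses are not given: they have to be found in the camera images.
- guard: Fixed grey guard with clear sides, open top, vise inside: 250 mm deep (+x), 340 wide (y), rails 130 high. Origin on the table, middle of the front; the front lies along y and faces -x, to the robot. Front: gate from y +135 mm (hinge) to -25, fixed panel with red catch y -58 to -155. Brass detent housing at the hinge corner, y +180 to +225, clear of the gate's swing.
- red_grip (a point): Middle of the squeezed red catch, guard frame (0, -121, 162) mm; guard's axes. Two upright tabs on the rail top, each 8 mm thick (y), 24 wide (x), 55 tall (z 130 to 185): steel one fixed, y -12 to -4 from this point; red one y +18 to +26 free, +4 to +12 squeezed. Squeeze along y: 38 mm over both free, 24 squeezed. Nothing beside them above the rail for 80 mm.
- red_catch (a joint): Travel of the red tab and bolt, m: 0 = bolt tip in front of the gate, 0.014 = fully squeezed. Starts at 0 to 0.002. It takes about 5 N and stays where it is pushed. Its bolt frees the gate from 0.010; squeeze it home.
- gate_grip (a point): Middle of the squeezed green catch, on the gate, 104 mm from the hinge axis; guard frame (0, 31, 162) mm when shut. Axes turn with the gate: y to the hinge, x to its back. Two upright tabs on the gate's rail, each 8 mm thick (y), 24 wide (x), 55 tall (z 130 to 185): steel one fixed to the gate, y +5 to +13 from this point; green one y -25 to -17 free, -13 to -5 squeezed (38, then 26 mm over both).
- green_catch (a joint): Travel of the green tab and its bolt, m: 0 = latched, 0.012 = fully squeezed. A spring pushes it back out (4 N free, 8.4 N squeezed), so it must stay squeezed while the gate leaves its post. Frees the gate from 0.008.
- gate_hinge (a point): Point on the gate's vertical hinge axis at rail height; guard frame (0, 135, 130) mm; guard's axes.
- gate (a joint): Gate angle, rad: 0 = shut (at the start), grows as the free end swings towards the guard's -x, clockwise from above; stop at 1.57. A spring pulls it shut throughout (0.15 N m shut, 0.4 wide); from about 0.3 to 0.6 a ball detent adds up to about 0.4 N m. Yellow frame with clear panel, 160 mm long, 16 thick, 12 to 130 mm over the table, about 0.7 kg.
- spray_can: Loose red spray can, 60 mm across, 170 mm tall, upright, origin under its middle. Bystander.
- battery: Loose red tool battery with a black top, 75 by 110 mm, 64 mm tall, origin under its middle. Bystander.
- socket: Loose steel socket, 32 mm across, 38 mm tall, upright, origin under its middle. Bystander.

How it is judged (in metres and radians):
On the way, in this order (a step that is already met when the one before it is completed fails the run):
1. the red catch is squeezed back while the gate is shut and the green catch is not squeezed (value of joint red_catch above 0.0105 m and value of joint green_catch below 0.004 m and value of joint gate below 0.1 rad), for 0.1 s.
2. the green catch is squeezed at the gate's shut position (value of joint red_catch above 0.0105 m and value of joint green_catch above 0.008 m and value of joint gate below 0.25 rad), for 0.05 s.
3. the gate is swung past its detent (value of joint gate above 0.75 rad), for 0.1 s.
At the end, for the whole second after the job is handed in: The gate is held still more than 1.15 rad (66 degrees) open, moving less than 0.08 rad/s, with the fingers pressing on the gate or its catch with more than 1 N; the red catch is still drawn back at least 10.5 mm (value of joint gate above 1.15 rad and velocity of joint gate between -0.08 and 0.08 rad/s and value of joint red_catch above 0.0105 m and contact force between the fingers and gate above 1 N); the arm keeps its last pose, push and grip.
It fails at once if the green catch is squeezed before the red one is drawn back (value of joint green_catch above 0.006 m and value of joint red_catch below 0.009 m).
It fails at once if a bystander is pushed more than 25 mm or tipped (distance of any of spray_can, battery, socket from where it was at the start of the episode above 0.025 m or angle between any of spray_can, battery, socket's own z axis and vertical above 0.4 rad).
It also fails if it takes over 45 s, if anything falls off the work surface, if the arm or the gripper's body presses on something with over 40 N, if the wrist force passes 120 N, or if a joint passes its speed limit or range.

## Robot

A 6-joint arm with a two-finger parallel gripper is mounted at the origin on the work surface. World frame = base frame: x ahead of the robot, y to its left, z up, the work surface at z = 0. Lengths are in mm, angles in degrees, forces in N, time in s.
With the tool pointing down it reaches from about 300 to 850 mm from the base axis. Payload 4.2 kg.
Tool frame: the origin (TCP) lies midway between the tips of the shut fingers; the grasp point (between the pads) lies 19 mm behind it (env.grasp_offset is the distance from the TCP to the grasp point, in mm); z points along the fingers, y is the line along which they close (so a half turn about z gives the same grasp; the last joint's range is limited). The gripper opens to 91 mm and grips with 3 to 60 N. Pads are 32 mm wide; open, the fingers measure 118 mm over their backs; the gripper's body (76 mm by 178 mm) begins 60 mm behind the grasp point.
Start: joints at [62.682, 18.312, 89.639, -0, 72.044, -1.146], TCP at [253.625, 516.06, 213.976] pointing down, gripper open.
Joint ranges: [-177.97, 177.97], [-48.28, 115.42], [12.27, 149.76], [-77.06, 257.06], [2.81, 150.46], [-146.56, 146.56]. Speed limits (degrees/s): [147.25, 147.25, 180, 180, 180, 180].

## Interface

Orientations are given as [roll, pitch, yaw] about the fixed x, y, z axes, in that order (R = Rz(yaw) Ry(pitch) Rx(roll)).
In Python, from workcell import env, optics gives the robot as it stands. The module is installed in compiled form; this text tells all that it offers.
- The arm moves only by the tool send_rows, never from a script. Its argument "targets" is a list that holds one entry, the list of rows, each a list of 7 numbers: the turn, a rotation vector about the world's x, y, z scaled (see below), then the shift along the world's x, y, z scaled (see below), then the closure, from -1 (fully open) to 1 (shut). In form: [[[rx, ry, rz, x, y, z, gripper], ...]]. A call has 1 to 12 rows; each row shifts and turns the commanded pose from where the row before left it; what a row does not reach is not made up. The controller multiplies each number of a shift by 0.2 m and each number of a turn by pi/2 rad. A row lasts 1/10 s, in which the tool goes at most 50 mm and 8.59 degrees, less where a joint would pass 70% of its speed; a pose out of reach is approached as far as the arm can. A call with a number of a shift or a turn outside -1 to 1 is refused whole. A call with a gripper value outside its range is refused whole. The fingers move at their own pace and stop on an object; "grip_force" is the grip in N (left out, the last holds). Time passes only in rows, so rows that do not move let the fingers close. It gives the time, the measured TCP pose, the force, the opening and the grip force at its end, in the units of the state.
- env.state(): the state, without advancing time (a new reading comes with each control period).
- optics.grab_frame(name): name is "side" or "top"; returns (picture, depth): 384x512x3 uint8, red, green, blue; 384x512 float32, mm along the optical axis (not along the pixel's ray), 0 where there is no reading.
- optics.camera_info(name): a dict with "camera_matrix" (3x3 intrinsics, pixels), "R" (3x3) and "t" (3): a world point X has camera coordinates R X + t. Camera axes: x right, y down, z forward; pixel columns grow to the right and rows downward; lengths in mm; the calibration is good to about 2 mm. A picture is of the moment at which its call begins. camera_info takes no time and is no camera call.
- env.job_done(): hands the job in; it is judged then, once.
Trained networks look in the newest picture that a camera, given by its name, has taken for a name from the list of things; names that differ only in an ending like _2 or _b are one class to them, and where a whole thing is asked for, a point or a joint stands for the part that bears it (a point fixed in the world has none). Each returns a list of dicts, best first, with "conf" (0 to 1); they miss things now and then, are a little off and sometimes report something else, mostly with a low value. They report only what shows in the picture. A call takes as long as a camera call.
- optics.silhouettes(camera, name): "mask" (384x512 bool, what is visible of it) and "at" ([column, row] in pixels, amid what is visible of it).
- optics.place_of(camera, name): "at" ([column, row] in pixels: a listed point, or the origin of a listed thing).
The state is a dict: "time_s": time; "qpos": joint angles; "qvel": joint speeds; "effort": joint torques, N m; "ee_pos": TCP position; "ee_rot": TCP orientation; "force": force on the tool from outside, world axes, zero at the start; "torque": the same for the moment, N m; "gripper_width": finger opening in mm; "gripper_force": force on a finger pad.
Only numpy, scipy, OpenCV 4.12 (cv2) and the standard library are available. Lean on these libraries where they do the work, as an engineer would, in place of code of your own. Each camera call takes 0.05 s, during which the arm holds its last target. There are 200 camera calls.

## Working session

There is one attempt and no reset: what is moved stays moved. The work goes in short steps, Python scripts to look and compute and a tool call to move; the robot and the scene stay as the last step left them, time stands still between calls to the robot, and variables do not carry over. Pictures are saved under pics/ and viewed, at most 10 in all, crops included, and the job is handed in when it is done.

Besides the shell and the picture viewer there is one more tool, called after ">>>" by a JSON object that holds its "method" and its "body". send_rows: Moves the arm, as the interface text tells. Its arguments: {"type":"object","properties":{"targets":{"type":"array"},"grip_force":{"type":"number"}},"required":["targets"]}

```bash
mkdir -p pics; cat > h.py <<'E'
import numpy as np, cv2
from workcell import env, optics
def world(cam,u,v,d):
    c=optics.camera_info(cam);K=np.array(c["camera_matrix"]);R=np.array(c["R"]);t=np.array(c["t"])
    p=np.linalg.inv(K)@np.array([u,v,1.0])*d
    return R.T@(p-t)
def ray_z(cam,u,v,z):
    c=optics.camera_info(cam);K=np.array(c["camera_matrix"]);R=np.array(c["R"]);t=np.array(c["t"])
    o=-R.T@t; r=R.T@np.linalg.inv(K)@np.array([u,v,1.0])
    return o+r*(z-o[2])/r[2]
E
python3 - <<'E'
from h import *
ims=[]
Z={'guard':0,'red_grip':162,'gate_grip':162,'gate_hinge':130,'spray_can':0,'battery':0,'socket':0}
for c in ('top','side'):
    im,d=optics.grab_frame(c); ims.append(im); np.save(f'd_{c}.npy',d)
    np.save(f'im_{c}.npy',im)
    for n,z in Z.items():
        for r in optics.place_of(c,n)[:2]:
            print(c,n,round(r['conf'],2),np.round(r['at'],1),np.round(ray_z(c,*r['at'],z),1))
    cv2.imwrite(f'pics/{c}0.png',cv2.resize(im[:,:,::-1],(768,576),interpolation=cv2.INTER_CUBIC))
s=env.state();print(s['ee_pos'],s['ee_rot'],s['gripper_width'],env.grasp_offset)
E
```

```text
top guard 0.77 [247.6 184.1] [579.8  23.8   0. ]
top red_grip 0.69 [304.6 177. ] [ 590.4 -107.   162. ]
top gate_hinge 0.97 [198.3 185. ] [566.8 143.2 130. ]
top spray_can 0.6 [137.5 217. ] [485.2 311.8   0. ]
top battery 0.77 [346.2 181.1] [ 594.9 -239.6    0. ]
top socket 0.58 [317.8 233.1] [ 454.5 -166.     0. ]
side guard 0.83 [260.6 225.3] [577.7  10.2   0. ]
side red_grip 0.93 [233.2 205.8] [ 592.  -102.7  162. ]
side gate_grip 0.68 [267.5 167.7] [579.7  34.8 162. ]
side gate_grip 0.36 [174.5 249.7] [ 576.2 -244.6  162. ]
side gate_hinge 0.89 [287.3 151.5] [560.6 151.9 130. ]
side spray_can 0.6 [292.5 153.3] [486.6 316.2   0. ]
side battery 0.63 [200.  308.6] [ 606.5 -241.9    0. ]
side socket 0.65 [173.  251.7] [ 460.  -170.3    0. ]
[253.64005892 516.05407915 213.98623974] [ 1.79993039e+02 -8.30376211e-04  1.53823296e+02] 91.22087734101183 18.8
```

View pics/top0.png

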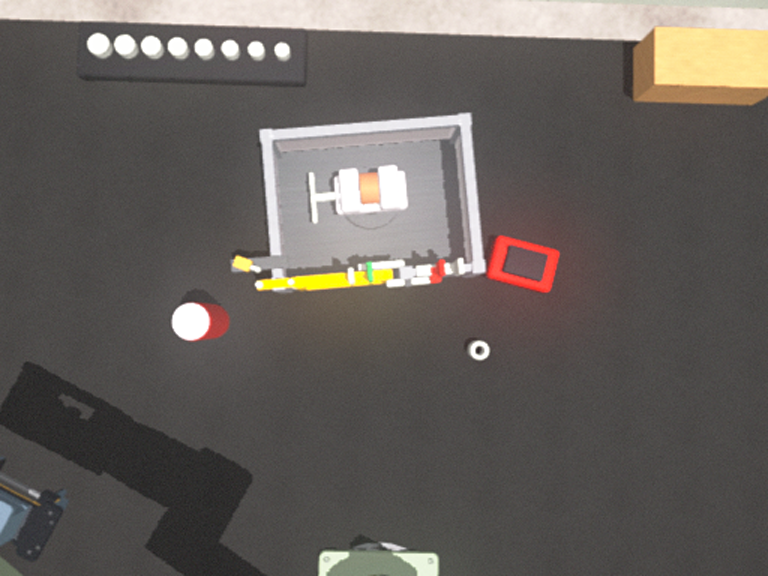

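View pics/side0.png

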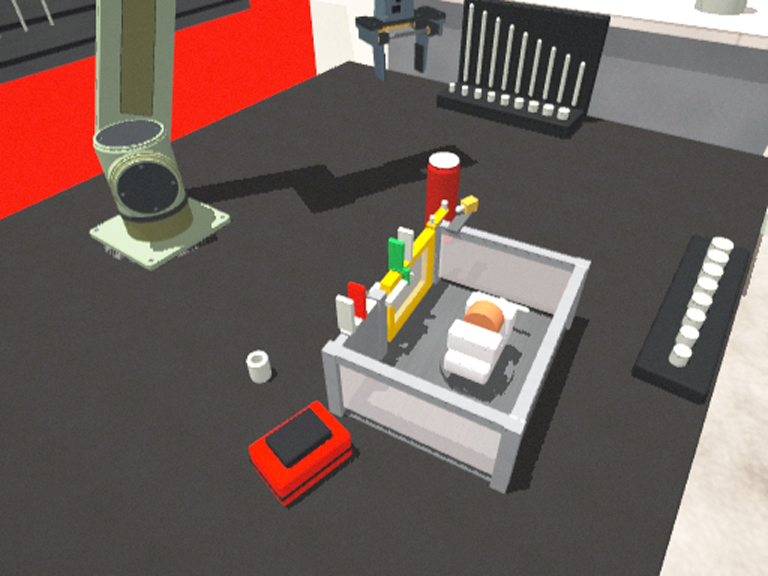

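Top: guard front along about (260,285)–(485,268) in the 768-wide picture, red catch near (440,270), green near (370,270), socket (479,350), battery (523,263), can (195,320). The guard is yawed a few degrees; I'll refine its pose with depth.

```bash
python3 - <<'E'
from h import *
import cv2
P=[];C=[];S=[]
for c in ('top','side'):
    d=np.load(f'd_{c}.npy');im=np.load(f'im_{c}.npy');i=optics.camera_info(c)
    K=np.array(i["camera_matrix"]);R=np.array(i["R"]);t=np.array(i["t"])
    v,u=np.nonzero(d>0);z=d[v,u]
    p=(np.linalg.inv(K)@np.stack([u,v,np.ones_like(u)])*z).T
    w=(p-t)@R
    m=(abs(w[:,0]-700)<250)&(abs(w[:,1]-20)<260)&(w[:,2]>5)&(w[:,2]<220)
    P.append(w[m]);C.append(im[v,u][m].astype(float));
    w=w[m];col=C[-1]
    r=m=None
    R_,G,B=col.T
    hsv=cv2.cvtColor(col.astype(np.uint8)[None],cv2.COLOR_RGB2HSV)[0]
    rail=(abs(w[:,2]-130)<6)&(hsv[:,1]<70)
    box=cv2.minAreaRect(w[rail][:,:2].astype(np.float32));print(c,'rail n',rail.sum(),box,cv2.boxPoints(box).round(0).tolist())
    ye=(hsv[:,0]>20)&(hsv[:,0]<36)&(hsv[:,1]>150)&(abs(w[:,2]-130)<6)&(w[:,1]<130)
    if ye.sum()>5:
        a=np.polyfit(w[ye][:,1],w[ye][:,0],1);print('yellow',ye.sum(),np.median(w[ye],0).round(1),'slope deg',np.degrees(np.arctan(-a[0])).round(2),'x at y=0',a[1].round(1))
    for n,hm in (('green',(abs(hsv[:,0]-62)<14)&(hsv[:,1]>120)),('red',((hsv[:,0]<6)|(hsv[:,0]>174))&(hsv[:,1]>150)&(w[:,1]>-160)),('steel',(hsv[:,1]<60))):
        k=hm&(w[:,2]>142)&(w[:,2]<192)&(w[:,0]<640)
        q=w[k]
        if n=='steel': 
            for s,qq in (('sR',q[q[:,1]<-80]),('sG',q[(q[:,1]>0)&(q[:,1]<120)])):
                if len(qq): print(s,len(qq),np.percentile(qq,[5,50,95],axis=0).round(1).tolist())
        elif len(q): print(n,len(q),np.percentile(q,[5,50,95],axis=0).round(1).tolist())
E
```

```text
top rail n 2686 ((685.40576171875, 58.623748779296875), (271.2791748046875, 403.03570556640625), 6.469752311706543) [[528.0, 244.0], [573.0, -157.0], [843.0, -126.0], [797.0, 274.0]]
yellow 315 [569.6  74.7 129.5] slope deg 6.09 x at y=0 576.4
green 20 [[564.6, 27.4, 181.0], [576.8, 29.9, 184.9], [584.8, 32.5, 188.5]]
red 79 [[482.3, -82.1, 143.8], [578.8, -76.9, 168.5], [595.0, 278.1, 186.8]]
sR 62 [[577.9, -112.1, 148.3], [588.8, -106.8, 181.7], [599.9, -103.9, 186.5]]
sG 37 [[559.6, 54.8, 179.2], [570.3, 59.3, 183.9], [581.9, 62.1, 186.9]]
side rail n 3238 ((689.4150390625, 45.76783752441406), (268.2458801269531, 383.2412109375), 6.3639936447143555) [[535.0, 221.0], [577.0, -160.0], [844.0, -130.0], [801.0, 251.0]]
yellow 199 [573.8  53.  128.8] slope deg 6.01 x at y=0 579.5
green 181 [[565.6, 22.0, 144.6], [577.4, 24.0, 167.4], [586.9, 29.5, 184.2]]
red 290 [[485.3, -87.0, 144.3], [584.6, -82.8, 161.0], [599.0, 277.8, 184.1]]
sR 220 [[580.5, -116.1, 145.0], [592.9, -113.9, 166.4], [602.3, -108.3, 184.4]]
sG 131 [[562.6, 51.9, 146.4], [576.6, 54.0, 172.6], [583.7, 58.2, 184.4]]
```

>>> {"method": "send_rows", "body": {"targets": [[[0,0,0,0,0,0.2,-1],[0,0,0,0,0,0.2,-1],[0,0,0.02,0.094,-0.171,0,-1],[0,0,0.02,0.094,-0.171,0,-1],[0,0,0.02,0.094,-0.171,0,-1],[0,0,0.02,0.094,-0.171,0,-1],[0,0,0.02,0.094,-0.171,0,-1],[0,0,0.02,0.094,-0.171,0,-1],[0,0,0.02,0.094,-0.171,0,-1],[0,0,0.02,0.094,-0.171,0,-1],[0,0,0.02,0.094,-0.171,0,-1],[0,0,0.02,0.094,-0.171,0,-1]]]}}

```text
time_s: 2.0
ee_pos: [442.2, 172.6, 294.2]
ee_rot: [180.0, 0.0, 171.9]
force: [1.1, -0.1, 0.4]
gripper_width: 91.2
gripper_force: 0.0
```

>>> {"method": "send_rows", "body": {"targets": [[[0,0,0.02,0.094,-0.171,0,-1],[0,0,0.02,0.094,-0.171,0,-1],[0,0,0.02,0.094,-0.171,0,-1],[0,0,0.02,0.094,-0.171,0,-1],[0,0,0.02,0.094,-0.171,0,-1],[0,0,0.02,0.094,-0.171,0,-1],[0,0,0.02,0.094,-0.171,0,-1],[0,0,0.02,0.094,-0.171,0,-1],[0,0,0,0,0,0,-1],[0,0,0,0,0,0,-1]]]}}

```text
time_s: 3.0
ee_pos: [591.9, -99.9, 293.4]
ee_rot: [179.9, -0.1, -173.9]
force: [0.4, 0.5, -0.6]
gripper_width: 91.4
gripper_force: 0.0
```

>>> {"method": "send_rows", "body": {"targets": [[[0,0,0,-0.005,-0.005,-0.15,-1],[0,0,0,0,0,-0.15,-1],[0,0,0,0,0,-0.15,-1],[0,0,0,0,0,-0.15,-1],[0,0,0,0,0,-0.13,-1],[0,0,0,0,0,0,-1],[0,0,0,0,0,0,-1]]]}}

```text
time_s: 3.7
ee_pos: [591.0, -99.6, 148.8]
ee_rot: [180.0, 0.0, -173.7]
force: [0.8, -0.3, -0.2]
gripper_width: 91.3
gripper_force: 0.0
```

```bash
python3 - <<'E'
from h import *
im,d=optics.grab_frame('side')
cv2.imwrite('pics/side1.png',cv2.resize(im[120:270,150:350,::-1],(800,600),interpolation=cv2.INTER_CUBIC))
E
```

```text
(no output)
```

View pics/side1.png

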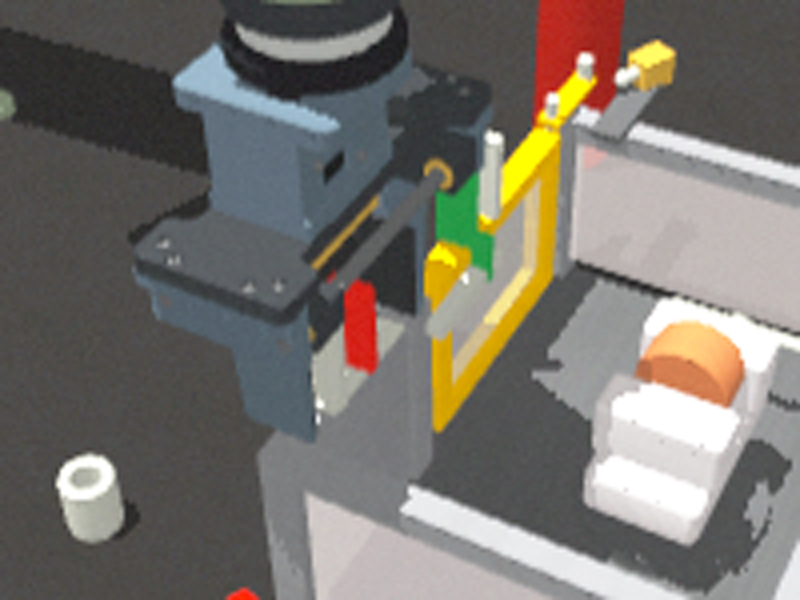

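The crop shows both red-catch tabs (red at (360,325), steel at (335,370)) between the open fingers, green tab untouched. Close.

>>> {"method": "send_rows", "body": {"targets": [[[0,0,0,0,0,0,1],[0,0,0,0,0,0,1],[0,0,0,0,0,0,1],[0,0,0,0,0,0,1],[0,0,0,0,0,0,1],[0,0,0,0,0,0,1],[0,0,0,0,0,0,1],[0,0,0,0,0,0,1]]], "grip_force": 15}}

```text
time_s: 4.55
ee_pos: [590.8, -99.0, 147.9]
ee_rot: [179.8, -0.0, -173.8]
force: [0.1, 5.8, 0.9]
gripper_width: 29.9
gripper_force: 2.6
```

>>> {"method": "send_rows", "body": {"targets": [[[0,0,0,0,0,0,1],[0,0,0,0,0,0,1],[0,0,0,0,0,0,1],[0,0,0,0,0,0,1],[0,0,0,0,0,0,1]]]}}

```text
time_s: 5.05
ee_pos: [591.1, -101.4, 147.9]
ee_rot: [-179.9, 0.0, -173.8]
force: [1.8, -5.2, -1.3]
gripper_width: 23.8
gripper_force: 15.0
```

>>> {"method": "send_rows", "body": {"targets": [[[0,0,0,0,0,0,-1],[0,0,0,0,0,0,-1],[0,0,0,0,0,0,-1],[0,0,0,0,0,0,-1],[0,0,0,0,0,0,-1],[0,0,0,0,0,0,-1],[0,0,0,0,0,0,-1],[0,0,0,0,0,0.15,-1],[0,0,0,0,0,0.15,-1],[0,0,0,0,0,0.15,-1],[0,0,0,0,0,0,-1]]]}}

```text
time_s: 6.15
ee_pos: [593.4, -101.0, 242.8]
ee_rot: [-179.9, 0.5, -173.8]
force: [0.2, -0.4, -0.6]
gripper_width: 91.0
gripper_force: 0.0
```

>>> {"method": "send_rows", "body": {"targets": [[[0,0,0,-0.016,0.15,0,-1],[0,0,0,-0.016,0.15,0,-1],[0,0,0,-0.016,0.15,0,-1],[0,0,0,-0.016,0.15,0,-1],[0,0,0,-0.016,0.145,0,-1],[0,0,0,0,0,0,-1],[0,0,0,0,0,0,-1]]]}}

```text
time_s: 6.85
ee_pos: [574.7, 48.7, 237.3]
ee_rot: [-180.0, -0.1, -173.7]
force: [-0.4, -0.3, -0.2]
gripper_width: 91.0
gripper_force: 0.0
```

```bash
python3 - <<'E'
from h import *
s=env.state();print(s['ee_pos'].round(1) if hasattr(s['ee_pos'],'round') else s['ee_pos'],s['gripper_width'],np.round(s['qpos'],1))
im,d=optics.grab_frame('side')
cv2.imwrite('pics/side2.png',cv2.resize(im[120:270,150:350,::-1],(800,600),interpolation=cv2.INTER_CUBIC))
E
```

```text
[574.7  48.7 237.3] 90.96287384071329 [  3.7  17.7  87.1  -0.   75.2 -92.6]
```

View pics/side2.png

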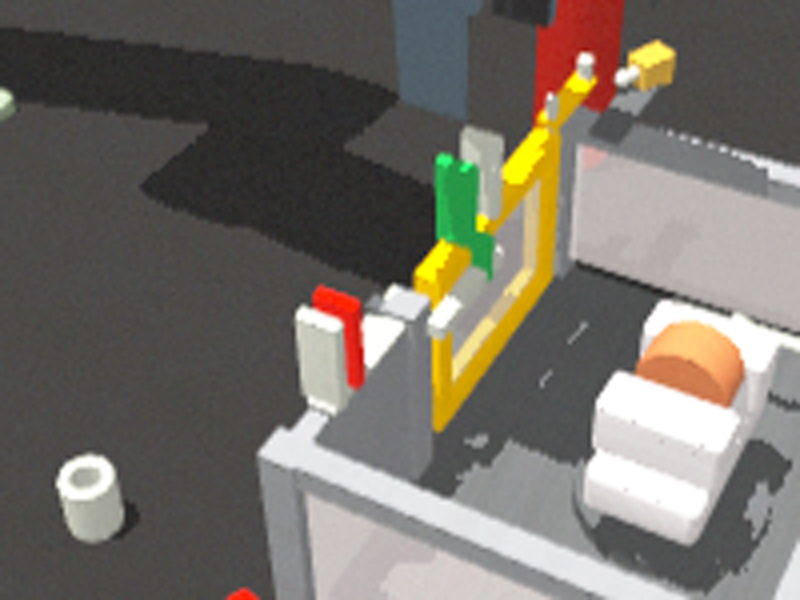

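Red tab is drawn against its steel tab (330,345), bolt withdrawn. Descend on the green catch and squeeze.

>>> {"method": "send_rows", "body": {"targets": [[[0,0,0,0,0.005,-0.15,-1],[0,0,0,0,0,-0.15,-1],[0,0,0,0,0,-0.15,-1],[0,0,0,0,0,0,-1],[0,0,0,0,0,0,-1]]]}}

```text
time_s: 7.4
ee_pos: [575.3, 48.5, 148.2]
ee_rot: [-180.0, -0.0, -173.8]
force: [0.7, 0.2, 1.1]
gripper_width: 91.4
gripper_force: 0.0
```

>>> {"method": "send_rows", "body": {"targets": [[[0,0,0,0,0,0,1],[0,0,0,0,0,0,1],[0,0,0,0,0,0,1],[0,0,0,0,0,0,1],[0,0,0,0,0,0,1],[0,0,0,0,0,0,1],[0,0,0,0,0,0,1],[0,0,0,0,0,0,1],[0,0,0,0,0,0,1],[0,0,0,0,0,0,1],[0,0,0,0,0,0,1],[0,0,0,0,0,0,1]]], "grip_force": 35}}

```text
time_s: 8.6
ee_pos: [574.9, 50.0, 148.1]
ee_rot: [180.0, -0.0, -173.7]
force: [-1.2, 2.6, 2.6]
gripper_width: 25.1
gripper_force: 35.0
```

```bash
python3 -c "
import numpy as np
a=np.arange(0,85,4.)
t=np.radians(-83.8-a);p=104*np.c_[np.cos(t),np.sin(t)]
print((p+[563.7,153.4]).round(1).tolist());print((np.diff(p,axis=0)/200).round(3).tolist())"
```

```text
[[574.9, 50.0], [567.7, 49.5], [560.4, 49.5], [553.2, 49.9], [546.0, 50.9], [538.9, 52.4], [531.9, 54.4], [525.1, 56.8], [518.4, 59.8], [512.0, 63.2], [505.8, 67.0], [500.0, 71.2], [494.4, 75.9], [489.1, 80.9], [484.3, 86.3], [479.8, 92.0], [475.7, 98.0], [472.0, 104.3], [468.8, 110.8], [466.1, 117.5], [463.8, 124.4], [462.0, 131.4]]
[[-0.036, -0.003], [-0.036, -0.0], [-0.036, 0.002], [-0.036, 0.005], [-0.036, 0.007], [-0.035, 0.01], [-0.034, 0.012], [-0.033, 0.015], [-0.032, 0.017], [-0.031, 0.019], [-0.029, 0.021], [-0.028, 0.023], [-0.026, 0.025], [-0.024, 0.027], [-0.022, 0.029], [-0.02, 0.03], [-0.018, 0.031], [-0.016, 0.033], [-0.014, 0.034], [-0.011, 0.034], [-0.009, 0.035]]
```

>>> {"method": "send_rows", "body": {"targets": [[[0,0,-0.044,-0.036,-0.003,0,1],[0,0,-0.044,-0.036,0,0,1],[0,0,-0.044,-0.036,0.002,0,1],[0,0,-0.044,-0.036,0.005,0,1],[0,0,0,0,0,0,1],[0,0,0,0,0,0,1]]]}}

```text
time_s: 9.2
ee_pos: [546.4, 49.7, 148.1]
ee_rot: [-179.9, 0.0, 170.5]
force: [-0.5, -2.0, 3.3]
gripper_width: 25.4
gripper_force: 35.0
```

>>> {"method": "send_rows", "body": {"targets": [[[0,0,-0.044,-0.036,0.007,0,1],[0,0,-0.044,-0.035,0.01,0,1],[0,0,-0.044,-0.034,0.012,0,1],[0,0,-0.044,-0.033,0.015,0,1],[0,0,-0.044,-0.032,0.017,0,1],[0,0,-0.044,-0.031,0.019,0,1],[0,0,0,0,0,0,1]]]}}

```text
time_s: 9.9
ee_pos: [505.6, 64.0, 148.2]
ee_rot: [-179.8, 0.1, 146.6]
force: [-1.3, -9.4, 2.5]
gripper_width: 25.3
gripper_force: 35.0
```

```bash
python3 - <<'E'
from h import *
im,d=optics.grab_frame('side')
cv2.imwrite('pics/side3.png',cv2.resize(im[90:270,130:370,::-1],(800,600),interpolation=cv2.INTER_CUBIC))
E
```

```text
(no output)
```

View pics/side3.png

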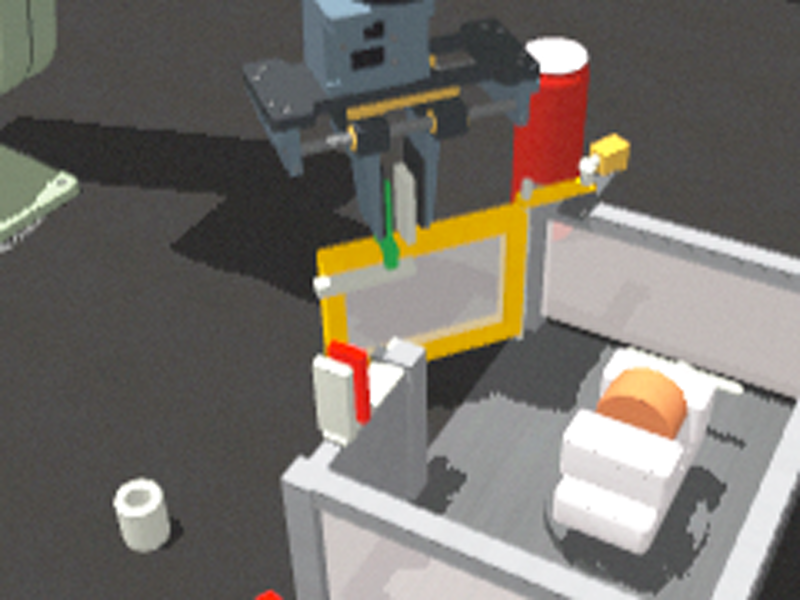

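Gate is about 40° open, held by both tabs at (400,215); red catch still drawn. Continue to about 80°.

>>> {"method": "send_rows", "body": {"targets": [[[0,0,-0.044,-0.029,0.016,0,1],[0,0,-0.044,-0.028,0.018,0,1],[0,0,-0.044,-0.026,0.022,0,1],[0,0,-0.044,-0.024,0.027,0,1],[0,0,-0.044,-0.022,0.029,0,1],[0,0,0,0,0,0,1]]]}}

```text
time_s: 10.55
ee_pos: [478.8, 87.3, 148.2]
ee_rot: [-179.8, 0.1, 126.9]
force: [-3.1, -7.9, 6.6]
gripper_width: 25.3
gripper_force: 35.0
```

>>> {"method": "send_rows", "body": {"targets": [[[0,0,-0.044,-0.02,0.03,0,1],[0,0,-0.044,-0.018,0.031,0,1],[0,0,-0.044,-0.016,0.033,0,1],[0,0,-0.044,-0.014,0.034,0,1],[0,0,-0.044,-0.011,0.034,0,1],[0,0,0,0,0,0,1],[0,0,0,0,0,0,1],[0,0,0,0,0,0,1],[0,0,0,0,0,0,1]]]}}

```text
time_s: 11.45
ee_pos: [461.3, 118.8, 148.2]
ee_rot: [-179.5, 0.1, 107.1]
force: [-10.2, -9.4, 11.2]
gripper_width: 25.3
gripper_force: 35.0
```

```bash
python3 - <<'E'
from h import *
for c in ('side','top'):
    im,d=optics.grab_frame(c)
    if c=='side': cv2.imwrite('pics/side4.png',cv2.resize(im[90:270,130:370,::-1],(800,600),interpolation=cv2.INTER_CUBIC))
    for n in ('spray_can','battery','socket'):
        for r in optics.place_of(c,n)[:1]: print(c,n,r['conf'],ray_z(c,*r['at'],0).round(1))
s=env.state();print(s['ee_pos'],s['ee_rot'],s['force'],s['gripper_force'],np.abs(s['qvel']).max())
E
```

```text
side spray_can 0.82 [493.2 313.6   0. ]
side battery 0.62 [ 607.  -235.7   -0. ]
side socket 0.72 [ 452.5 -163.5    0. ]
top spray_can 0.84 [495.5 309.8   0. ]
top battery 0.6 [ 600.2 -236.1    0. ]
top socket 0.44 [ 452.9 -166.     0. ]
[461.34824556 118.75636922 148.2010009 ] [-1.79552949e+02  1.18321851e-01  1.07072091e+02] [-10.29194729  -8.48474374  11.4042253 ] 35.010492503643036 0.06479205692254182
```

View pics/side4.png

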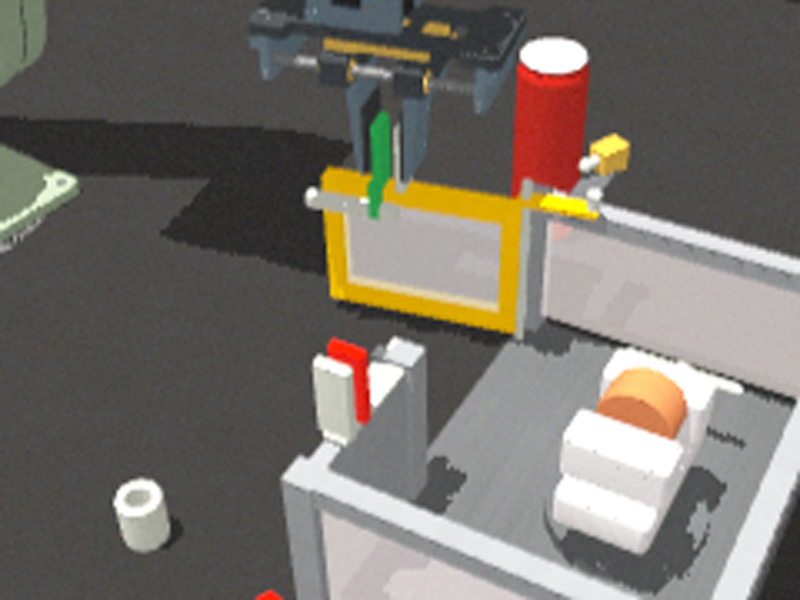

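The gate stands about 79° open, with both tabs held in the fingers. The red catch is drawn and the bystanders are in place. I'll let it settle and hand in.

>>> {"method": "send_rows", "body": {"targets": [[[0,0,0,0,0,0,1],[0,0,0,0,0,0,1],[0,0,0,0,0,0,1],[0,0,0,0,0,0,1],[0,0,0,0,0,0,1]]]}}

```text
time_s: 12.35
ee_pos: [461.3, 118.8, 148.2]
ee_rot: [-179.5, 0.1, 107.1]
force: [-9.7, -9.1, 10.8]
gripper_width: 25.3
gripper_force: 35.0
```

```bash
python3 -c "
from h import *
s=env.state();print(s['ee_pos'],s['ee_rot'],s['force'],s['gripper_width'])
print(env.job_done())"
```

```text
[461.34283472 118.75695593 148.18482481] [-1.79548560e+02  1.17681655e-01  1.07073258e+02] [-9.6614707  -9.07081082 10.80264845] 25.30960528487217
the job is handed in; nothing more can be done
None
```

I handed the job in at about 12 s (no verdict came back): the red catch is drawn back, and the gate is held still about 79° open with a 35 N grip. By camera, the spray can, battery and socket show no shift beyond about 10 mm, within the networks' scatter.

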